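Find the empty lane of a covered tin rack by feel and stow the last tin

ROBOT

A 7-joint arm with a two-finger parallel gripper is mounted at the origin on a cart in front of the work surface, level with it; the furniture and walls round the work are solid. World frame = base frame: x ahead of the robot, y to its left, z up, the work surface at z = 0. Lengths are in m, angles in rad, forces in N, time in s.
With the tool pointing down it reaches from about 0.425 to 0.8 m from the base axis. Payload 8.3 kg.
Tool frame: the origin (TCP) lies at the very end of the fingers, on their centre line; the grasp point (between the pads) lies 19 mm behind it; z points along the fingers, y is the line along which they close (so a half turn about z gives the same grasp; the last joint's range is limited). The gripper opens to 85 mm and grips with 20 to 120 N. Pads are 22 mm wide; open, the fingers measure 114 mm over their backs; the gripper's body (76 mm by 85 mm) begins 54 mm behind the grasp point. The pads swing forward as they close: fully open they stand 13 mm farther back than shut.
Start: joints at [1.149, 0.383, 0.016, 1.37, -0.006, 1.388, -0.046], TCP at [0.22, -0.585, 0.231] pointing down, gripper open.
Joint ranges: [-2.95, 2.95], [-0.25, 2.06], [-1.52, 1.56], [0.18, 2.33], [-1.44, 4.58], [0.02, 2.06], [-3.01, 3.01]. Speed limits (rad/s): [2.39, 2.39, 3.01, 3.01, 3.14, 3.14, 3.14].

INTERFACE

Orientations are given as a unit quaternion [w, x, y, z].
In Python, from station import ctrl, eyes gives the robot as it stands.
- The arm moves only by the tool play_rows, never from a script. Its arguments are lists of equal length, an entry for each row: "angular": the turn, a rotation vector about the world's x, y, z in rad, a list of three; "offset": the shift along the world's x, y, z in m, a list of three; "claw": the closure, from 0 (fully open) to 1 (shut). A call has exactly 8 rows; each row shifts and turns the commanded pose from where the row before left it; what a row does not reach is not made up. A row lasts 1/10 s, in which the tool goes at most 50 mm and 8.59 degrees, less where a joint would pass 70% of its speed; a pose out of reach is approached as far as the arm can. A call is refused whole if a number of a shift passes 0.05 or a number of a turn 0.15, either way. A call with a gripper value outside its range is refused whole. The fingers move at their own pace and stop on an object; "grip_force" is the grip in N (left out, the last holds). Time passes only in rows, so rows that do not move let the fingers close, or fill a call up. It gives the time, the measured TCP pose, the force, the opening and the grip force at its end, in the units of the state.
- ctrl.get_obs(): the state, without advancing time (a new reading comes with each control period).
- eyes.camera(name): name is "scene" or "top" or "wrist"; returns a dict with "img" (480x640x3 uint8, red, green, blue), "z_map" (480x640 float32, m along the optical axis (not along the pixel's ray), 0 where there is no reading), "fx", "fy", "cx", "cy" (pixels), "world_from_camera" (4x4, takes a point from camera to world coordinates). Camera axes: x right, y down, z forward; pixel columns grow to the right and rows downward; lengths in m; the calibration is good to about 2 mm. A picture is of the moment at which its call begins.
- ctrl.close_job(): hands the job in; it is judged then, once.
The state is a dict: "t": time; "joints": joint angles; "qvel": joint speeds; "joint_efforts": joint torques, N m; "ee_pos": TCP position; "eef_rot": TCP orientation; "wrist_force": force on the tool from outside, world axes, zero at the start; "torque": the same for the moment, N m; "finger_gap": opening from 0.0 (shut) to 1.0 (fully open); "grip_force": force on a finger pad.
Only numpy, scipy, OpenCV 4.12 (cv2) and the standard library are available. Lean on these libraries where they do the work, as an engineer would, in place of code of your own. Each camera call takes 0.05 s, during which the arm holds its last target. There are 200 camera calls.

TASK

Put the loose open tin away in the low wooden rack. Two of the rack's three covered lanes already hold a tin, back in the dark under the cover, and one lane is empty: find the empty one by feel, and slide the tin along the bench into it until the tin is completely under the cover, with nothing sticking out past the cover's front edge. Leave it there flat on the bench.

Things in the scene. Friction and masses are not known exactly. Their poses are not given: they have to be found in the camera images.
- loose_tin_center (a point): Centre (11 mm up) of the loose tin: round open-topped plain metal tin, 76 mm across, 22 mm high, wall and base 3 mm, inside 70 mm across and empty, about 0.09 kg, upright on the bench before the rack. It slides easily over the bench: push its outside, or drag it with shut fingertips lowered into it (tips 5 mm or more above the bench) bearing on its inner wall.
- tin_rack: Fixed low wooden rack on the bench, 270 mm wide: a flat cover (8 mm thick, top 36 mm high, small things up to 25 mm high on its rear half) over three parallel lanes floored by the bench. Origin: on the bench under the middle of the cover's front edge; x points into the lanes, y left along the front edge (lane centres at y = +88, 0, -88 mm), z up.
- lane_left (a point): Point in the mouth of the left lane: mid-width, in the plane of the cover's front edge, 11 mm above the bench. Lanes are 82 mm wide between 6 mm walls, 28 mm high under the cover, 116 mm deep from its front edge to the back wall; the walls run on 20 mm in front of the cover as guides 24 mm high with rounded ends.
- lane_middle (a point): The same point of the middle lane. In a lane already taken a tin like the loose one stands at the back wall, so a second tin stops about 40 mm under the cover, half of it still outside; hook it from inside by its near wall to draw it back out.
- lane_right (a point): The same point of the right lane. In the empty lane, whichever it is, nothing stops the tin before it is wholly under the cover; its centre is then 38 mm or more beyond the lane's point.
Not all that is in view belongs to the job. What is shaped like the part that bears loose_tin_center but red is not meant.

How it is judged:
At the end, for the whole second after the job is handed in: The loose tin stands flat and at rest on the bench inside a lane of the rack, under the cover, sticking out past the cover's front edge by no more than 10 mm (x of loose_tin_center in the frame of tin_rack between 0.028 and 0.085 m and y of loose_tin_center in the frame of tin_rack between -0.1 and 0.1 m and height (world z) of loose_tin_center below 0.016 m and angle between loose_tin_center's own z axis and vertical below 0.1 rad and linear speed of loose_tin below 0.02 m/s); the robot touches nothing.
It also fails if it takes over 67 s, if anything falls off the work surface, if the arm or the gripper's body presses on something with over 40 N, if the wrist force passes 120 N, or if a joint passes its speed limit or range.

## Working session

There is one attempt and no reset: what is moved stays moved. The work goes in short steps, Python scripts to look and compute and a tool call to move; the robot and the scene stay as the last step left them, time stands still between calls to the robot, and variables do not carry over. Pictures are saved under pics/ and viewed, at most 10 in all, crops included, and the job is handed in when it is done.

Besides the shell and the picture viewer there is one more tool, called after "Emit:" as a command line: name --argument value ..., lists and objects as JSON in quotes. play_rows: Moves the arm, as the interface text tells. Its arguments: {"type":"object","properties":{"angular":{"type":"array"},"offset":{"type":"array"},"claw":{"type":"array"},"grip_force":{"type":"number"}},"required":["angular","offset","claw"]}

```bash
mkdir -p pics; python3 - <<'E'
from station import ctrl, eyes
import cv2,numpy as np
o=ctrl.get_obs();print(o['t'],o['ee_pos'],o['eef_rot'],o['wrist_force'],o['finger_gap'])
for n in ("scene","top"):
    c=eyes.camera(n);cv2.imwrite(f'pics/{n}1.png',c['img'][...,::-1]);np.savez(f'{n}1.npz',**c)
    print(n,c['fx'],c['cx'],c['cy'],c['world_from_camera'].round(3).tolist())
E
```

```text
0.0 [ 0.21934888 -0.58472891  0.23028581] [-9.24771723e-04  9.83941345e-01  1.78489607e-01 -1.85020887e-04] [-0.38618277 -0.21507885 -0.92745541] 1.0006390881241798
scene 577.6300524182611 314.9750243115817 248.0340932321179 [[-0.852, -0.344, 0.394, 0.146], [-0.523, 0.563, -0.64, 0.187], [-0.002, -0.751, -0.66, 0.605], [0.0, 0.0, 0.0, 1.0]]
top 557.9397543614533 326.4292856659685 235.63533955680657 [[-0.008, -0.987, 0.158, 0.362], [-1.0, 0.007, -0.009, -0.373], [0.008, -0.158, -0.987, 0.993], [0.0, 0.0, 0.0, 1.0]]
```

View pics/top1.png

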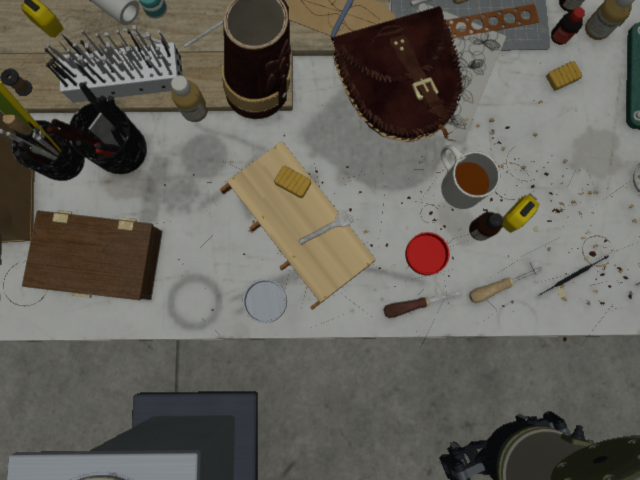

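View pics/scene1.png

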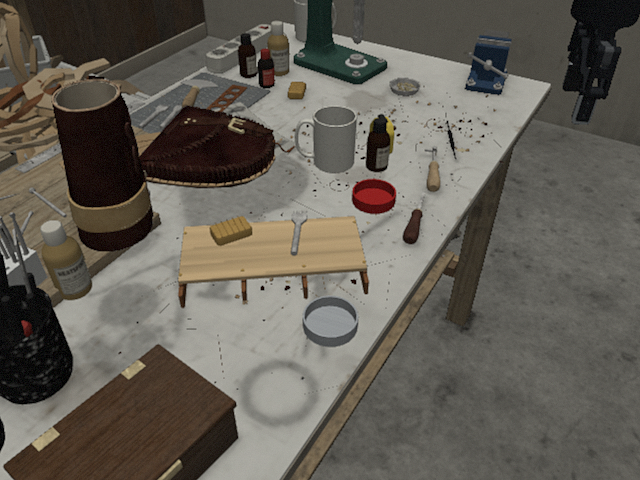

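The top picture shows two round tins: the plain metal one at (266,301), and a red one at (427,254), the decoy that the task excludes. The rack's front edge runs from about (230,187) to (320,300), with its guide stubs facing lower left. The scene view agrees: tin at (330,320), rack mouth facing it. I'll measure both and enlarge that area.

```bash
cat > h.py <<'E'
import numpy as np,cv2
def ray(c,uv,h):
    uv=np.atleast_2d(np.float64(uv));T=c['world_from_camera']
    d=np.c_[(uv[:,0]-c['cx'])/c['fx'],(uv[:,1]-c['cy'])/c['fy'],np.ones(len(uv))]@T[:3,:3].T
    return T[:3,3]+d*((h-T[2,3])/d[:,2])[:,None]
E
python3 - <<'E'
from h import *
c=dict(np.load('top1.npz'));im=c['img'];hsv=cv2.cvtColor(im,cv2.COLOR_RGB2HSV)
H,W=np.mgrid[:480,:640]
m=cv2.inRange(hsv,(10,50,120),(30,140,255));m[:, :215]=0;m[:135]=0;m[:,390:]=0;m[310:]=0
m=cv2.morphologyEx(m,cv2.MORPH_OPEN,np.ones((5,5)))
k=max(cv2.findContours(m,0,2)[0],key=cv2.contourArea)
b=cv2.boxPoints(cv2.minAreaRect(cv2.convexHull(k)));print(b);w=ray(c,b,.036);print(w.round(4))
print([np.linalg.norm(w[i]-w[i-1]).round(4) for i in range(4)])
# tin: bluish
m2=cv2.inRange(hsv,(95,25,60),(125,255,255));m2[:265]=0;m2[335:]=0;m2[:,:230]=0;m2[:,310:]=0
k2=max(cv2.findContours(m2,0,2)[0],key=cv2.contourArea);e=cv2.fitEllipse(cv2.convexHull(k2));print(e,ray(c,e[0],.015))
g=im.copy();cv2.drawContours(g,[np.int32(b)],0,(255,0,0),1);cv2.ellipse(g,e,(0,255,0),1)
cv2.imwrite('pics/crop1.png',cv2.resize(g[130:330,210:450],None,fx=3,fy=3)[...,::-1])
E
```

```text
[[226.54434 181.15605]
 [282.35062 138.08815]
 [375.65738 258.99268]
 [319.8511  302.0606 ]]
[[ 0.6133 -0.2061  0.036 ]
 [ 0.6918 -0.304   0.036 ]
 [ 0.4734 -0.4659  0.036 ]
 [ 0.4003 -0.3691  0.036 ]]
[np.float64(0.2682), np.float64(0.1255), np.float64(0.2719), np.float64(0.1213)]Traceback (most recent call last):
  File "<stdin>", line 11, in <module>
ValueError: max() iterable argument is empty
```

```bash
python3 - <<'E'
from h import *
c=dict(np.load('top1.npz'));im=c['img'];hsv=cv2.cvtColor(im,cv2.COLOR_RGB2HSV)
print(hsv[301,266],hsv[301,225])
b=np.float32([[226.54,181.16],[282.35,138.09],[375.66,258.99],[319.85,302.06]])
m2=((im[...,2].astype(int)-im[...,0])>6).astype(np.uint8)*255;m2[:270]=0;m2[335:]=0;m2[:,:235]=0;m2[:,:][:,300:]=0
k2=max(cv2.findContours(m2,0,2)[0],key=cv2.contourArea);e=cv2.fitEllipse(cv2.convexHull(k2));print(e,ray(c,e[0],.015))
g=im.copy();cv2.drawContours(g,[np.int32(b)],0,(255,0,0),1);cv2.ellipse(g,e,(0,255,0),1)
cv2.imwrite('pics/crop1.png',cv2.resize(g[130:330,210:450],None,fx=3,fy=3)[...,::-1])
E
```

```text
[105  19 137] [ 38   7 142]
((264.2403259277344, 300.5913391113281), (42.55436706542969, 43.22361755371094), 55.08589172363281) [[ 0.40448987 -0.2722438   0.015     ]]
```

View pics/crop1.png

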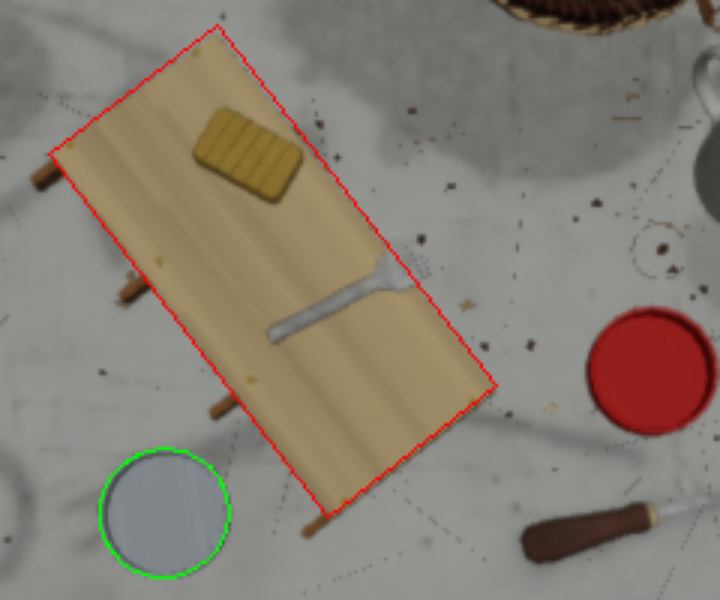

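Confirmed: the green ellipse sits on the plain tin, centre about (0.405,-0.272), and the red box on the cover. The rack's x axis is at about -53° (x̂=(0.602,-0.799), ŷ=(0.799,0.602)) with its origin at about (0.507,-0.288). The tin lies before the right lane, so I'll try that one first.

Emit:
play_rows --angular '[[0, 0, -0.15], [0, 0, -0.15], [0, 0, -0.15], [0, 0, -0.15], [0, 0, -0.15], [0, 0, -0.15], [0, 0, -0.15], [0, 0, -0.15]]' --offset '[[0.023, 0.039, -0.014], [0.023, 0.039, -0.014], [0.023, 0.039, -0.014], [0.023, 0.039, -0.014], [0.023, 0.039, -0.014], [0.023, 0.039, -0.014], [0.023, 0.039, -0.014], [0.023, 0.039, -0.014]]' --claw '[1, 1, 1, 1, 1, 1, 1, 1]' --grip_force 20

```text
t: 0.9
ee_pos: [0.3952, -0.288, 0.1244]
eef_rot: [-0.0, 0.924, -0.382, -0.0]
wrist_force: [1.0, -0.3, 0.0]
finger_gap: -0.001
grip_force: 0.0
```

Emit:
play_rows --angular '[[0, 0, -0.07], [0, 0, -0.07], [0, 0, 0], [0, 0, 0], [0, 0, 0], [0, 0, 0], [0, 0, 0], [0, 0, 0]]' --offset '[[0, 0, 0], [0, 0, 0], [0, 0, 0], [0, 0, 0], [0, 0, 0], [0, 0, 0], [0, 0, 0], [0, 0, 0]]' --claw '[1, 1, 1, 1, 1, 1, 1, 1]'

```text
t: 1.7
ee_pos: [0.3947, -0.2898, 0.1251]
eef_rot: [-0.0, 0.896, -0.443, 0.0]
wrist_force: [0.4, -0.2, 0.6]
finger_gap: 0.001
grip_force: 0.0
```

```bash
cat >> h.py <<'E'
O=np.array([.5068,-.2876]);X=np.array([.602,-.799]);Y=np.array([.799,.602])
def torack(p):
    d=np.asarray(p)[...,:2]-O;return np.stack([d@X,d@Y],-1)
E
python3 - <<'E'
from station import ctrl, eyes
from h import *
o=ctrl.get_obs();print(o['ee_pos'],o['eef_rot'],torack(o['ee_pos']))
for n in ("wrist",):
    c=eyes.camera(n);cv2.imwrite(f'pics/{n}2.png',c['img'][...,::-1]);np.savez(f'{n}2.npz',**c)
    print(n,c['fx'],c['cx'],c['cy'],c['world_from_camera'].round(3).tolist())
E
```

```text
[ 0.3946902  -0.28980536  0.12507529] [-3.58504487e-05  8.96306056e-01 -4.43435961e-01  3.15043384e-05] [-0.06572802 -0.09090335]
wrist 341.06355765711214 324.9231549034629 240.5455717129797 [[-0.795, -0.575, -0.194, 0.446], [-0.607, 0.753, 0.254, -0.355], [-0.0, 0.32, -0.947, 0.268], [0.0, 0.0, 0.0, 1.0]]
```

View pics/wrist2.png

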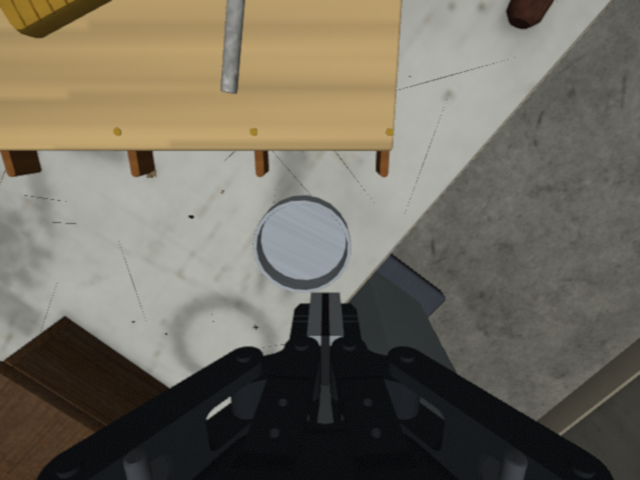

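The wrist view shows the tin at about (302,243), the cover's front edge along row 150 (right corner near 391), and the four guide stubs at columns 20, 140, 261 and 383. The edge is level in the image, so the yaw is right. I'll refine the positions from this view.

```bash
python3 - <<'E'
from h import *
c=dict(np.load('wrist2.npz'));im=c['img'].astype(int)
# tin outer rim
m=((im[...,2]-im[...,0])>6).astype(np.uint8)*255;m[:185]=0;m[300:]=0;m[:,:240]=0;m[:,365:]=0
k=max(cv2.findContours(m,0,2)[0],key=cv2.contourArea);e=cv2.fitEllipse(cv2.convexHull(k));print(e)
p=ray(c,e[0],.020);print('tin',p,torack(p))
f=ray(c,[[10,150],[391,150]],.036);print('edge',f,torack(f))
g=ray(c,[[261,176],[383,176],[146,176]],.0);print('stub ends',torack(g))
E
```

```text
((301.7920227050781, 245.37451171875), (92.97895050048828, 97.11934661865234), 100.09619903564453)
tin [[ 0.40725653 -0.27478658  0.02      ]] [[-0.07016309 -0.07182155]]
edge [[ 0.60205808 -0.21703335  0.036     ]
 [ 0.40238015 -0.36959565  0.036     ]] [[ 0.00096262  0.11859233]
 [ 0.00265377 -0.13279284]]
stub ends [[-0.02002657 -0.0394505 ]
 [-0.01938553 -0.13467241]
 [-0.02063086  0.05031187]]
```

Emit:
play_rows --angular '[[0, 0, 0], [0, 0, 0], [0, 0, 0], [0, 0, 0], [0, 0, 0], [0, 0, 0], [0, 0, 0], [0, 0, 0]]' --offset '[[0.012, 0.015, 0], [0, 0, -0.03], [0, 0, -0.03], [0, 0, -0.03], [0, 0, -0.02], [0, 0, -0.007], [0, 0, 0], [0, 0, 0]]' --claw '[1, 1, 1, 1, 1, 1, 1, 1]'

```text
t: 2.55
ee_pos: [0.4075, -0.2751, 0.009]
eef_rot: [0.0, 0.896, -0.443, 0.001]
wrist_force: [-0.1, 0.2, 0.3]
finger_gap: -0.001
grip_force: 0.0
```

Emit:
play_rows --angular '[[0, 0, 0], [0, 0, 0], [0, 0, 0], [0, 0, 0], [0, 0, 0], [0, 0, 0], [0, 0, 0], [0, 0, 0]]' --offset '[[-0.012, -0.009, 0], [0.0055, -0.0073, 0], [0.0055, -0.0073, 0], [0.0055, -0.0073, 0], [0.0055, -0.0073, 0], [0.0055, -0.0073, 0], [0.0055, -0.0073, 0], [0, 0, 0]]' --claw '[1, 1, 1, 1, 1, 1, 1, 1]'

```text
t: 3.35
ee_pos: [0.4287, -0.3288, 0.0081]
eef_rot: [0.0, 0.896, -0.444, 0.001]
wrist_force: [0.3, -0.1, -0.8]
finger_gap: -0.001
grip_force: 0.0
```

```bash
python3 - <<'E'
from station import ctrl, eyes
from h import *
o=ctrl.get_obs();print(o['ee_pos'],torack(o['ee_pos']),o['wrist_force'])
c=eyes.camera("top");im=c['img'];m=((im[...,2].astype(int)-im[...,0])>6).astype(np.uint8)*255;m[:270]=0;m[345:]=0;m[:,:235]=0;m[:,330:]=0
k=cv2.findContours(m,0,2)[0]
for q in k:
    if cv2.contourArea(q)>60: x,r=cv2.minEnclosingCircle(q);print(x,r,torack(ray(c,x,.02)))
cv2.imwrite('pics/top3.png',cv2.resize(im[200:340,210:400],None,fx=4,fy=4)[...,::-1])
E
```

```text
[ 0.42866674 -0.32876213  0.00807858] [-0.01414768 -0.08720808] [ 0.27283396 -0.08379533 -0.75615931]
```

View pics/top3.png

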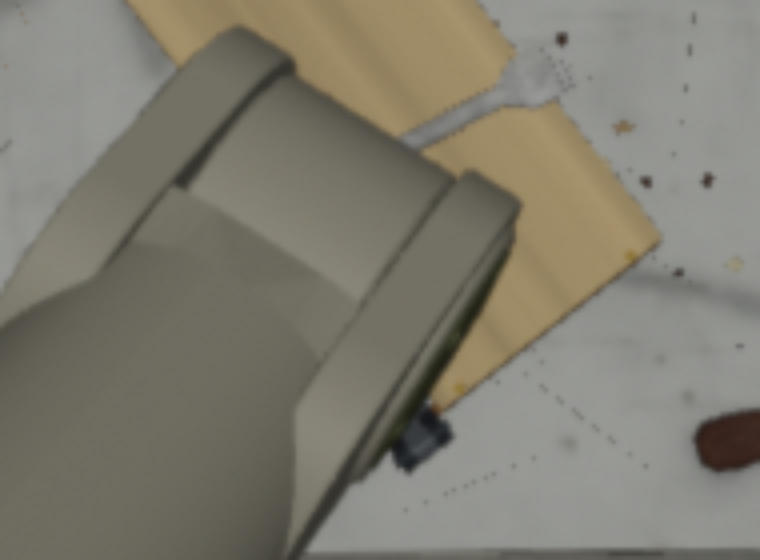

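The arm hides the tin from the top camera. I'll lift out, go back behind the tin, and check with the wrist camera.

Emit:
play_rows --angular '[[0, 0, 0], [0, 0, 0], [0, 0, 0], [0, 0, 0], [0, 0, 0], [0, 0, 0], [0, 0, 0], [0, 0, 0]]' --offset '[[-0.003, 0.004, 0], [0, 0, 0.04], [0, 0, 0.03], [-0.012, 0.016, 0], [-0.012, 0.016, 0], [-0.012, 0.016, 0], [-0.012, 0.016, 0], [0, 0, 0]]' --claw '[1, 1, 1, 1, 1, 1, 1, 1]'

```text
t: 4.2
ee_pos: [0.375, -0.257, 0.0778]
eef_rot: [-0.0, 0.897, -0.443, -0.001]
wrist_force: [-0.4, -0.9, 0.3]
finger_gap: 0.002
grip_force: 0.0
```

```bash
cat > look.py <<'E'
from station import ctrl, eyes
from h import *
import sys
o=ctrl.get_obs();print(o['ee_pos'],torack(o['ee_pos']),o['wrist_force'],o['t'])
c=eyes.camera("wrist");im=c['img'].astype(int);cv2.imwrite(f'pics/{sys.argv[1]}.png',c['img'][...,::-1])
m=((im[...,2]-im[...,0])>6).astype(np.uint8)*255;m[300:]=0
for k in cv2.findContours(m,0,2)[0]:
    if cv2.contourArea(k)>1500:
        e=cv2.fitEllipse(cv2.convexHull(k));print(cv2.contourArea(k),e,'tin',torack(ray(c,e[0],.02)))
        h=k[:,0,:].astype(float);r=torack(ray(c,h,.022));print('rack ranges',r.min(0),r.max(0))
E
python3 look.py wrist4
```

```text
[ 0.37502148 -0.25700517  0.0777856 ] [-0.10377594 -0.08687295] [-0.38022488 -0.88636606  0.31693818] 4.2
13947.0 ((321.99700927734375, 149.7836456298828), (132.1298370361328, 136.35057067871094), 177.34169006347656) tin [[-0.03360738 -0.0834791 ]]
rack ranges [-0.07326534 -0.1208842 ] [ 0.00147707 -0.04613297]
```

View pics/wrist4.png

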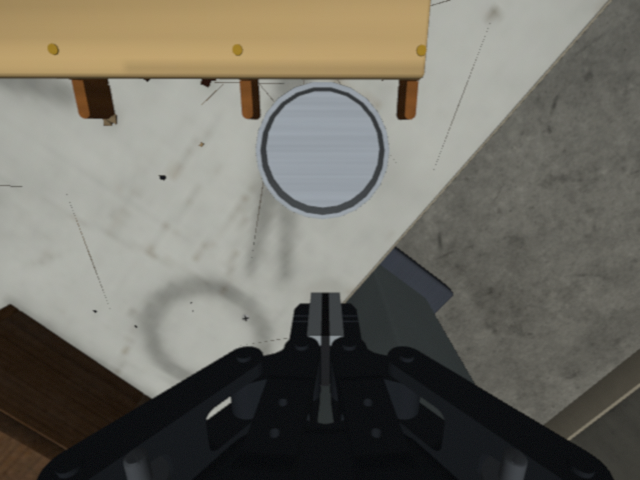

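The tin is centred at about (322,150), between the right lane's guides at columns 250 and 407, with its front at the cover edge. I'll lower behind it and push.

Emit:
play_rows --angular '[[0, 0, 0], [0, 0, 0], [0, 0, 0], [0, 0, 0], [0, 0, 0], [0, 0, 0], [0, 0, 0], [0, 0, 0]]' --offset '[[0, 0, -0.03], [0, 0, -0.03], [0, 0, -0.01], [0.006, -0.008, 0], [0.006, -0.008, 0], [0.006, -0.008, 0], [0.006, -0.008, 0], [0, 0, 0]]' --claw '[1, 1, 1, 1, 1, 1, 1, 1]'

```text
t: 5.05
ee_pos: [0.4024, -0.2934, 0.009]
eef_rot: [0.0, 0.896, -0.444, 0.001]
wrist_force: [0.6, 0.1, 0.1]
finger_gap: -0.002
grip_force: 0.0
```

Emit:
play_rows --angular '[[0, 0, 0], [0, 0, 0], [0, 0, 0], [0, 0, 0], [0, 0, 0], [0, 0, 0], [0, 0, 0], [0, 0, 0]]' --offset '[[0.003, -0.004, 0], [0.003, -0.004, 0], [0.003, -0.004, 0], [0.0015, -0.002, 0], [0.0015, -0.002, 0], [0.0015, -0.002, 0], [0, 0, 0], [0, 0, 0]]' --claw '[1, 1, 1, 1, 1, 1, 1, 1]'

```text
t: 5.85
ee_pos: [0.4144, -0.3096, 0.0081]
eef_rot: [0.0, 0.896, -0.444, 0.0]
wrist_force: [-0.2, 0.6, -0.1]
finger_gap: 0.002
grip_force: 0.0
```

Emit:
play_rows --angular '[[0, 0, 0], [0, 0, 0], [0, 0, 0], [0, 0, 0], [0, 0, 0], [0, 0, 0], [0, 0, 0], [0, 0, 0]]' --offset '[[0.0015, -0.002, 0], [0.0015, -0.002, 0], [0.0015, -0.002, 0], [0, 0, 0], [0, 0, 0], [0, 0, 0], [0, 0, 0], [0, 0, 0]]' --claw '[1, 1, 1, 1, 1, 1, 1, 1]'

```text
t: 6.65
ee_pos: [0.4188, -0.3154, 0.0081]
eef_rot: [-0.0, 0.896, -0.443, 0.0]
wrist_force: [0.9, 0.3, 0.0]
finger_gap: -0.0
grip_force: 0.0
```

```bash
python3 look.py wrist5
```

```text
[ 0.41878414 -0.31542709  0.00807289] [-0.0307517  -0.08707658] [0.93673067 0.34032618 0.0103744 ] 6.65
```

View pics/wrist5.png

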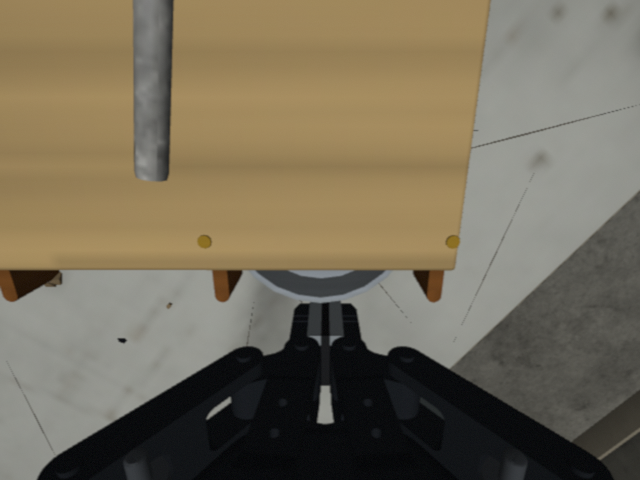

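The near rim is at (320,302), with only about 20 mm showing past the cover edge (row 269). That is well past where a taken lane would have stopped it, and there was no resistance, so the right lane is the empty one. I'll push on.

Emit:
play_rows --angular '[[0, 0, 0], [0, 0, 0], [0, 0, 0], [0, 0, 0], [0, 0, 0], [0, 0, 0], [0, 0, 0], [0, 0, 0]]' --offset '[[0.003, -0.004, 0], [0.003, -0.004, 0], [0.003, -0.004, 0], [0.0015, -0.002, 0], [0.0009, -0.0012, 0], [0, 0, 0], [0, 0, 0], [0, 0, 0]]' --claw '[1, 1, 1, 1, 1, 1, 1, 1]'

```text
t: 7.5
ee_pos: [0.4302, -0.3307, 0.0081]
eef_rot: [-0.0, 0.896, -0.443, 0.0]
wrist_force: [0.3, -0.2, 0.3]
finger_gap: 0.003
grip_force: 0.0
```

Emit:
play_rows --angular '[[0, 0, 0], [0, 0, 0], [0, 0, 0], [0, 0, 0], [0, 0, 0], [0, 0, 0], [0, 0, 0], [0, 0, 0]]' --offset '[[0.0006, -0.0008, 0], [0.0006, -0.0008, 0], [0.0006, -0.0008, 0], [0, 0, 0], [0, 0, 0], [0, 0, 0], [0, 0, 0], [0, 0, 0]]' --claw '[1, 1, 1, 1, 1, 1, 1, 1]'

```text
t: 8.3
ee_pos: [0.4313, -0.3321, 0.0079]
eef_rot: [-0.0, 0.896, -0.443, -0.001]
wrist_force: [-3.6, 4.3, 4.5]
finger_gap: 0.0
grip_force: 3.0
```

Emit:
play_rows --angular '[[0, 0, 0], [0, 0, 0], [0, 0, 0], [0, 0, 0], [0, 0, 0], [0, 0, 0], [0, 0, 0], [0, 0, 0]]' --offset '[[-0.006, 0.008, 0], [-0.006, 0.008, 0], [-0.012, 0.016, 0], [-0.012, 0.016, 0.02], [-0.006, 0.008, 0.04], [0, 0, 0.02], [0, 0, 0], [0, 0, 0]]' --claw '[1, 1, 1, 1, 1, 1, 1, 1]'

```text
t: 9.1
ee_pos: [0.3899, -0.2769, 0.0883]
eef_rot: [0.0, 0.896, -0.443, 0.001]
wrist_force: [0.3, 0.3, -0.4]
finger_gap: 0.003
grip_force: 0.0
```

```bash
python3 look.py wrist6
```

```text
[ 0.38992825 -0.27692037  0.08832048] [-0.07888982 -0.08695139] [ 0.25479669  0.31715407 -0.41566267] 9.1
```

View pics/wrist6.png

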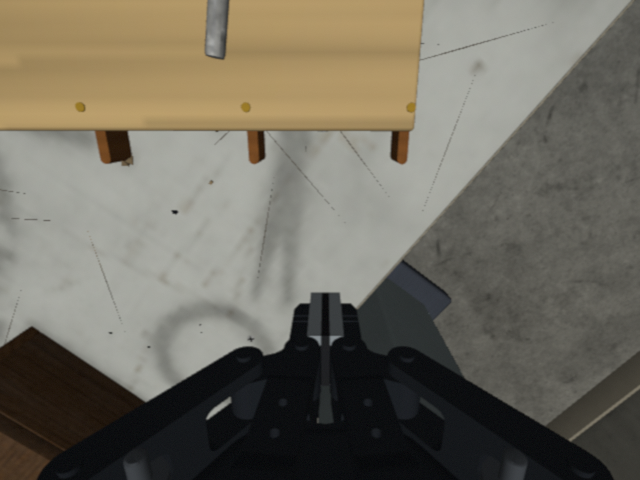

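The tin no longer shows between the right lane's guides (columns 257–400, below the edge at row 130), and the fingers touched the cover edge at the end of the push. I'll check the depth with a crop from the scene camera, which looks into the lanes.

```bash
python3 - <<'E'
from station import eyes
from h import *
c=eyes.camera("scene");cv2.imwrite('pics/s7.png',cv2.resize(c['img'][200:340,170:390],None,fx=3.6,fy=3.6,interpolation=2)[...,::-1])
w=eyes.camera("wrist");w2=w
T=w['world_from_camera'];print('cam rack',torack(T[:3,3]),T[2,3])
E
```

```text
cam rack [ 0.00415845 -0.08545128] 0.23008814600060126
```

View pics/s7.png

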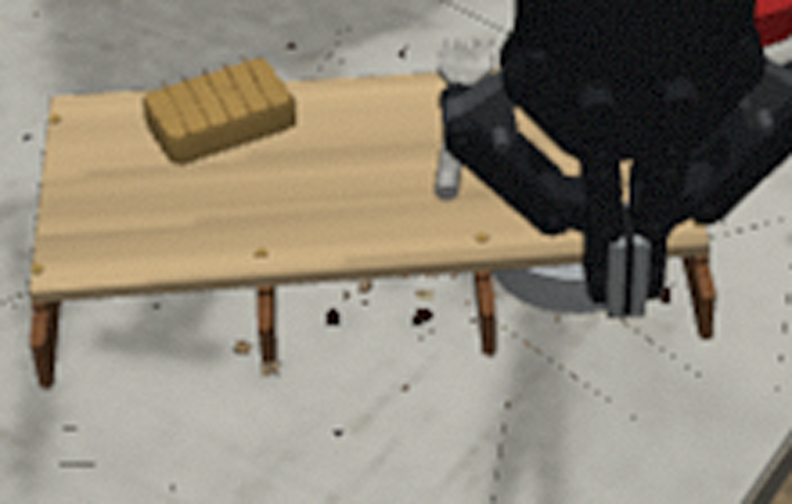

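The scene crop shows the tin upright in the right lane, just behind the cover's front edge. The wrist camera was almost directly above that edge and saw nothing sticking out. The gripper is clear.

```bash
python3 -c "
from station import ctrl
print(ctrl.close_job())"
```

```text
the job is handed in; nothing more can be done
None
```

The loose tin is in the right lane, the empty one, flat on the bench with nothing seen past the cover's front edge, and the job was handed in at about 9 s; the hand-in returned no verdict.

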